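Draw the slide carrier out of the drying dock and lay it in the reading tray

ROBOT

A 6-joint arm with a two-finger parallel gripper is mounted at the origin on the work surface. World frame = base frame: x ahead of the robot, y to its left, z up, the work surface at z = 0. Lengths are in m, angles in rad, forces in N, time in s.
With the tool pointing down it reaches from about 0.375 to 0.9 m from the base axis. Payload 3.1 kg.
Tool frame: the origin (TCP) lies where the fingers leave the gripper's body, on its centre line; the fingertips stand 73 mm ahead of it and the grasp point (between the pads) lies 54 mm ahead of it; z points along the fingers, y is the line along which they close (so a half turn about z gives the same grasp; the last joint's range is limited). The gripper opens to 85 mm and grips with 20 to 120 N. Pads are 22 mm wide; open, the fingers measure 114 mm over their backs; the gripper's body (76 mm by 85 mm) begins 54 mm behind the grasp point. The pads swing forward as they close: fully open they stand 13 mm farther back than shut.
Start: joints at [0.929, 0.527, 1.433, -0, 1.181, -0.178], TCP at [0.279, 0.559, 0.304] pointing down, gripper open.
Joint ranges: [-3.08, 3.08], [-0.75, 2.2], [0.22, 2.44], [-1.43, 4.57], [0, 2.65], [-2.85, 2.85]. Speed limits (rad/s): [2.79, 2.79, 3.14, 3.14, 3.14, 3.14].

INTERFACE

Orientations are given as a unit quaternion [x, y, z, w].
In Python, from station import manip gives the robot as it stands.
- The arm moves only by the shell command python3 -m crank 'ROWS' [FORCE]. ROWS is JSON, a list of rows, each an object with "dp": the shift along the tool's x, y, z normalised to -1 to 1, where 1 is 50 cm, a list of three; "delta_rot": the turn, a rotation vector about the tool's x, y, z normalised to -1 to 1, where 1 is 2 pi rad, a list of three; "fingers": the opening, from -1 (shut) to 1 (fully open). A call has 1 to 12 rows; each row shifts and turns the commanded pose from where the row before left it, along the tool's axes as they then stand; what a row does not reach is not made up. A row lasts 1/12 s, in which the tool goes at most 41.7 mm and 7.16 degrees, less where a joint would pass 70% of its speed; a pose out of reach is approached as far as the arm can. A call with a number of a shift or a turn outside -1 to 1 is refused whole. A call with a gripper value outside its range is refused whole. The fingers move at their own pace and stop on an object; FORCE is the grip in N (left out, the last holds). Time passes only in rows, so rows that do not move let the fingers close. It gives the time, the measured TCP pose, the force, the opening and the grip force at its end, in the units of the state.
- manip.sense(): the state, without advancing time (a new reading comes with each control period).
- manip.snapshot(name): name is "side" or "top" or "wrist"; returns (picture, depth): 480x640x3 uint8, red, green, blue; 480x640 float32, m along the optical axis (not along the pixel's ray), 0 where there is no reading.
- manip.camera_model(name): a dict with "fx", "fy", "cx", "cy" (pixels), "origin" and "attitude" of the camera in the world. Camera axes: x right, y up, looking along -z (the intrinsics and any distortion apply to the point x, -y, -z); pixel columns grow to the right and rows downward; lengths in m; the calibration is good to about 2 mm. A picture is of the moment at which its call begins: read the wrist's pose just before it. camera_model takes no time and is no camera call; for the wrist camera it gives the pose at the moment of the call.
- manip.sign_off(): hands the job in; it is judged then, once.
The state is a dict: "t": time; "q": joint angles; "qd": joint speeds; "tau": joint torques, N m; "tcp_pos": TCP position; "tool_rot": TCP orientation; "force": force on the tool from outside, world axes, zero at the start; "ft_torque": the same for the moment, N m; "finger_gap": opening from 0.0 (shut) to 1.0 (fully open); "gripper_force": force on a finger pad.
Only numpy, scipy, OpenCV 4.12 (cv2) and the standard library are available. Lean on these libraries where they do the work, as an engineer would, in place of code of your own. Each camera call takes 0.05 s, during which the arm holds its last target. There are 200 camera calls.

TASK

The blue slide carrier has dried: take it by its yellow grip, lift that end over the dock's orange lip, and draw the carrier out endwise from under the hood. Then lay it flat inside the grey reading tray with the steel rim, either way round, and let go. Set it down gently rather than dropping it, keep it roughly level so the slides stay put, and leave everything else on the bench where it stands.

Things in the scene. Friction and masses are not known exactly. Their poses are not given: they have to be found in the camera images.
- carrier: loose blue bar, 190 long (x) x 30 wide (y) x 12 high, about 0.1 kg, two slides fixed on top. Origin: centre of its underside, z up. A yellow upright grip block, 30 (x) x 20 (y), stands on it from 12 to 52 above the underside, centred at x = -78, y = 0 (front end). It starts flat on the dock's channel floor, axes along the dock's, grip at the lip, far end under the hood
- front_end (a point): centre of the carrier's lower front edge, at x = -95, z = 0 of the carrier (the end with the yellow grip)
- rear_end (a point): centre of the carrier's lower rear edge, at x = +95, z = 0 of the carrier (the end under the hood)
- dock: fixed white slide-drying dock with a straight channel; origin on the bench, x along the channel from the lip end (roughly toward the robot) to the hood end, z up; x from -105 to +130, 72 wide. Channel floor 10 above the bench, 38 wide (4 clear each side of the carrier), between side rails whose tops are 20 above the bench
- lip (a point): middle of the top of the orange lip, at x = -102 of the dock; the lip is 6 thick (x) and crosses the channel, its top 21 above the bench, 11 above the channel floor; the carrier's front end lies about 4 behind it. With the rear end still on the floor, raising the front end 13 to 25 clears the lip without jamming in the hood
- hood_mouth (a point): middle of the hood's lower near edge, at x = +40, 30 above the bench: only 8 above the carrier's top, so the carrier cannot be lifted out level. The hood covers the channel from here to x = +130, top 66 above the bench; a back stop closes it at x = +99. About 55 of the carrier lies under it: draw it 65 or more along the dock's -x to bring the rear end out
- tray: fixed shallow reading tray, grey floor with a steel rim; outside 246 (x) x 86 (y), inside 236 x 76, floor 5 above the bench, rim top 13 above the bench. Origin on the bench under its centre, x along its length, z up
- dropper: loose amber dropper bottle with red cap, 34 across, 75 high, standing between dock and tray; origin under its centre; leave alone
- jar_a: loose clear specimen jar with orange lid, 60 across, 75 high, on the robot's left beyond the pen cup; origin under its centre; leave alone
- jar_b: a second such jar, on the robot's right beyond the dishes; leave alone
- dishes: stack of three clear culture dishes, 90 across, 44 high, on the robot's right; origin under its centre; leave alone
- pen_cup: black pen cup, 72 across, 95 high (pens to 155), on the robot's left; origin under its centre; leave alone

How it is judged:
On the way, in this order (a step that is already met when the one before it is completed fails the run):
1. the front end of the carrier is raised above the lip while the rear end is still under the hood (z of front_end in the frame of dock above 0.0205 m and x of rear_end in the frame of dock above 0.04 m), for 0.1 s.
2. the carrier is drawn out endwise: its rear end has left the hood, still in line with the channel (x of rear_end in the frame of dock below 0.04 m and y of rear_end in the frame of dock between -0.03 and 0.03 m).
At the end, for the whole second after the job is handed in: The carrier lies inside the reading tray, both ends within its rim and down on its floor (undersides less than 9 mm above the bench), upright and level within 0.06 rad, at rest and released (x of front_end in the frame of tray between -0.12 and 0.12 m and y of front_end in the frame of tray between -0.04 and 0.04 m and z of each of front_end, rear_end in the frame of tray below 0.009 m and x of rear_end in the frame of tray between -0.12 and 0.12 m and y of rear_end in the frame of tray between -0.04 and 0.04 m and angle between carrier's own z axis and vertical below 0.06 rad and linear speed of carrier below 0.02 m/s and angular speed of carrier below 0.2 rad/s); the robot touches nothing.
It fails at once if a bystander (bottle, jar, dishes, pen cup) is moved more than 30 mm (distance of any of dropper, jar_a, jar_b, dishes, pen_cup from where it was at the start of the episode above 0.03 m).
It fails at once if the carrier is tipped more than 0.6 rad (34 degrees) from level (angle between carrier's own z axis and vertical above 0.6 rad).
It fails at once if the carrier is dropped: it moves faster than 0.6 m/s with no finger on it (linear speed of carrier above 0.6 m/s and contact force between the fingers and carrier below 0.05 N).
It also fails if it takes over 43 s, if anything falls off the work surface, if the arm or the gripper's body presses on something with over 40 N, if the wrist force passes 120 N, or if a joint passes its speed limit or range.

## Working session

There is one attempt and no reset: what is moved stays moved. The work goes in short steps, Python scripts to look and compute and a shell command to move; the robot and the scene stay as the last step left them, time stands still between calls to the robot, and variables do not carry over. Pictures are saved under pics/ and viewed, at most 10 in all, crops included, and the job is handed in when it is done.

```bash
mkdir -p pics; ls
cat > h.py <<'E'
import numpy as np, cv2
from station import manip
from scipy.spatial.transform import Rotation as R
def cloud(n):
    c=manip.camera_model(n); im,d=manip.snapshot(n)
    v,u=np.mgrid[:480,:640]
    p=np.stack([(u-c['cx'])/c['fx']*d,-(v-c['cy'])/c['fy']*d,-d],-1)
    a=np.array(c['attitude']); M=R.from_quat(a).as_matrix() if a.size==4 else a.reshape(3,3)
    return im,d,p@M.T+np.array(c['origin']),c
def save(n,im): cv2.imwrite('pics/'+n,im[:,:,::-1])
E
python3 - <<'E'
from h import *
for n in ['top','side']:
    im,d,P,c=cloud(n); save(n+'0.png',im); np.savez('/tmp/'+n,im=im,d=d,P=P); print(n,c)
print(manip.sense())
E
```

```text
pics
top {'fx': 586.8343577126384, 'fy': 586.8343577126384, 'cx': 320.1735727501852, 'cy': 241.6505942111489, 'origin': array([0.51748402, 0.00916182, 1.42741489]), 'attitude': array([-0.02115634,  0.02554355,  0.71280254, -0.7005801 ])}
side {'fx': 446.85598901421554, 'fy': 446.85598901421554, 'cx': 318.6937254396579, 'cy': 251.15830234602217, 'origin': array([ 0.11295257, -0.55437702,  0.74907567]), 'attitude': array([ 0.36916234, -0.13295752, -0.32538519,  0.86032897])}
{'t': 0.1, 'q': array([ 9.29468640e-01,  5.28398502e-01,  1.43379707e+00,  7.95483380e-06,
        1.18137552e+00, -1.78513905e-01]), 'qd': array([ 0.00011454, -0.00107363, -0.00249075,  0.0002586 ,  0.00073081,
       -0.00172602]), 'tau': array([-2.48297292e-04, -4.43302417e+01, -1.78587091e+01, -2.51012625e-04,
        3.97566851e-03, -3.19176962e-06]), 'tcp_pos': array([0.27871377, 0.55884679, 0.30300849]), 'tool_rot': array([ 2.29348501e-01,  9.73343869e-01, -9.05801635e-04, -3.97614741e-04]), 'force': array([ 0.21548106, -0.43399491, -0.41489528]), 'ft_torque': array([-8.48636931e-03, -7.89633885e-05, -1.51569789e-02]), 'gripper_force': 0.0, 'finger_gap': 1.0021729200388296}
```

View pics/top0.png

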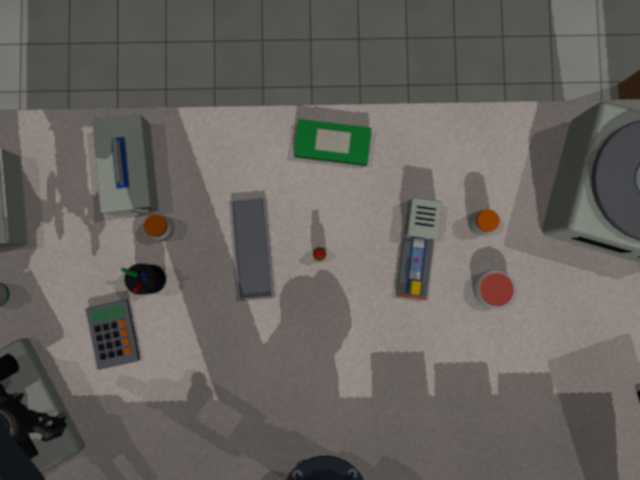

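View pics/side0.png

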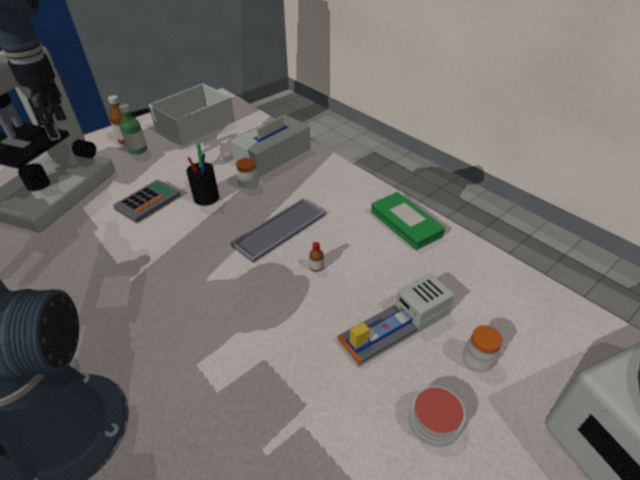

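The top view shows the tray (about 252,245), dropper (320,254), dock (hood 425,215, yellow grip 415,288, lip 411,296), dishes (495,289), jars (155,226 and 487,220) and pen cup (147,279). The side view shows the same items, with the grip at (359,335). Next I'll measure them.

```bash
cat > m.py <<'E'
from h import *
D={n:np.load(f'/tmp/{n}.npz') for n in ['top','side']}
rois={'top':{'yel':(400,270,430,305),'lip':(390,285,435,305),'cap':(305,240,335,270),'dish':(470,265,520,315),'jarb':(470,205,505,240)},
'side':{'yel':(340,315,380,355),'lip':(330,325,380,365),'cap':(305,238,330,275)}}
hsvr={'yel':((22,120,90),(35,255,255)),'lip':((4,120,70),(17,255,255)),'cap':((0,100,40),(9,255,255)),'dish':((0,60,60),(12,255,255)),'jarb':((4,120,70),(17,255,255))}
for n in D:
    im,P,d=D[n]['im'],D[n]['P'],D[n]['d']; hsv=cv2.cvtColor(im,cv2.COLOR_RGB2HSV)
    for k,(a,b,c,e) in rois[n].items():
        m=np.zeros((480,640),bool); m[b:e,a:c]=cv2.inRange(hsv[b:e,a:c],*map(np.array,hsvr[k]))>0
        m&=d>0; Q=P[m]
        if len(Q): print(n,k,len(Q),'med',np.median(Q,0).round(4),'lo',np.percentile(Q,3,0).round(4),'hi',np.percentile(Q,97,0).round(4))
# plane and rects in top
P=D['top']['P'];d=D['top']['d']
print('bench z',np.median(P[300:340,150:200,2]),np.median(P[190:240,340:390,2]),np.median(D['side']['P'][380:420,230:300,2]))
def rect(Q,l):
    (c,s,a)=cv2.minAreaRect((Q[:,:2]*1000).astype(np.float32)); print(l,len(Q),np.round(c,1),np.round(s,1),round(a,2),'z',np.percentile(Q[:,2],[5,50,95]).round(4))
def comp(roi,lo,hi,l):
    a,b,c,e=roi; Z=P[b:e,a:c,2]; m=((Z>lo)&(Z<hi)).astype(np.uint8)
    k,lab,st,_=cv2.connectedComponentsWithStats(m); i=1+np.argmax(st[1:,4]); rect(P[b:e,a:c][lab==i],l)
comp((390,190,450,310),.008,.12,'dock'); comp((390,190,450,310),.055,.08,'hood')
comp((225,185,280,305),.003,.03,'tray')
s=D['side']
im=D['top']['im'][150:330,220:520]; save('z.png',cv2.resize(im,(800,480),interpolation=cv2.INTER_CUBIC))
E
python3 m.py
```

```text
top yel 121 med [ 0.4983 -0.2194  0.0619] lo [ 0.4844 -0.2302  0.0538] hi [ 0.511  -0.2095  0.0674]
top lip 73 med [ 0.4744 -0.2154  0.0206] lo [ 0.469  -0.246   0.0151] hi [ 0.4818 -0.1838  0.026 ]
top cap 60 med [0.5828 0.003  0.0743] lo [ 0.5736 -0.0062  0.0514] hi [0.591  0.0107 0.081 ]
top dish 933 med [ 0.49   -0.4125  0.0447] lo [ 0.4551 -0.4478  0.0392] hi [ 0.5251 -0.3774  0.0502]
top jarb 414 med [ 0.6502 -0.3884  0.075 ] lo [ 0.6273 -0.4128  0.065 ] hi [ 0.6719 -0.3661  0.0799]
side yel 340 med [ 0.4917 -0.2253  0.0565] lo [ 0.48   -0.2319  0.0289] hi [ 0.5086 -0.2102  0.0638]
side lip 157 med [ 0.472  -0.2199  0.0204] lo [ 0.4656 -0.2516  0.0146] hi [ 0.4803 -0.1853  0.0232]
side cap 59 med [ 0.5773 -0.0017  0.0733] lo [ 0.5713 -0.0064  0.0601] hi [0.5859 0.0076 0.0765]
bench z 0.0003649606437938768 0.0002644392306575538 0.00014100249504278572
dock 3172 [ 588.  -234.5] [ 73.9 235.3] 81.16 z [0.0143 0.0256 0.0696]
hood 1209 [ 659.2 -245.3] [73.6 91.8] 81.7 z [0.0607 0.0662 0.071 ]
tray 3069 [598.5 163.1] [265.7 104.6] 2.38 z [0.0034 0.0068 0.0151]
```

View pics/z.png

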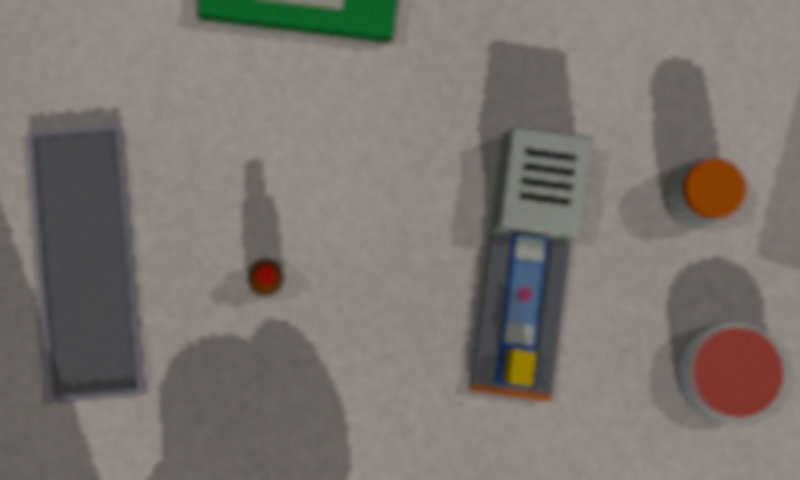

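The crop shows the dock axis yawed about −8.7°. Its lip (0.474,−0.217), grip top (0.498,−0.220,0.062) and 235×74 footprint all match the given sizes. The tray corners are at crop pixels (32,132), (120,128), (142,388) and (52,398). I'll move above the grip first.

```bash
python3 -m crank '[{"dp":[0,0,0],"delta_rot":[0,0,-0.0167],"fingers":1},{"dp":[0,0,0],"delta_rot":[0,0,-0.0167],"fingers":1},{"dp":[0,0,0],"delta_rot":[0,0,-0.0164],"fingers":1},{"dp":[-0.014,-0.03,0],"delta_rot":[0,0,0],"fingers":1},{"dp":[-0.028,-0.061,0],"delta_rot":[0,0,0],"fingers":1},{"dp":[-0.028,-0.061,0],"delta_rot":[0,0,0],"fingers":1},{"dp":[-0.028,-0.061,0],"delta_rot":[0,0,0],"fingers":1},{"dp":[-0.028,-0.061,0],"delta_rot":[0,0,0],"fingers":1},{"dp":[-0.028,-0.061,0],"delta_rot":[0,0,0],"fingers":1},{"dp":[-0.028,-0.061,0],"delta_rot":[0,0,0],"fingers":1},{"dp":[-0.028,-0.061,0],"delta_rot":[0,0,0],"fingers":1},{"dp":[-0.028,-0.061,0],"delta_rot":[0,0,0],"fingers":1}]' 60
python3 -m crank '[{"dp":[-0.028,-0.061,0],"delta_rot":[0,0,0],"fingers":1},{"dp":[-0.028,-0.061,0],"delta_rot":[0,0,0],"fingers":1},{"dp":[-0.028,-0.061,0],"delta_rot":[0,0,0],"fingers":1},{"dp":[-0.028,-0.061,0],"delta_rot":[0,0,0],"fingers":1},{"dp":[-0.028,-0.061,0],"delta_rot":[0,0,0],"fingers":1},{"dp":[-0.028,-0.061,0],"delta_rot":[0,0,0],"fingers":1},{"dp":[-0.028,-0.061,0],"delta_rot":[0,0,0],"fingers":1},{"dp":[-0.028,-0.061,0],"delta_rot":[0,0,0],"fingers":1},{"dp":[-0.028,-0.061,0],"delta_rot":[0,0,0],"fingers":1},{"dp":[-0.028,-0.061,0],"delta_rot":[0,0,0],"fingers":1},{"dp":[-0.028,-0.061,0],"delta_rot":[0,0,0],"fingers":1},{"dp":[-0.028,-0.061,0],"delta_rot":[0,0,0],"fingers":1}]'
```

```text
t: 1.1
tcp_pos: [0.3579, 0.2838, 0.3037]
tool_rot: [0.075, 0.997, -0.0, -0.0]
force: [1.3, -0.1, 0.7]
finger_gap: 0.999
gripper_force: 0.0
t: 2.1
tcp_pos: [0.4694, -0.1032, 0.3037]
tool_rot: [0.075, 0.997, 0.0, -0.0]
force: [1.1, 0.6, 0.2]
finger_gap: 1.003
gripper_force: 0.0
```

Run:
```python
from h import *
c=manip.camera_model('top'); M=R.from_quat(c['attitude']).as_matrix()
q=[]
for u,v in [(32,132),(120,128),(142,388),(52,398)]:
    u=u*300/800+220; v=v*180/480+150
    r=M@np.array([(u-c['cx'])/c['fx'],-(v-c['cy'])/c['fy'],-1]); q.append((c['origin']+r*(.013-c['origin'][2])/r[2])[:2])
q=np.array(q); print(q.round(4),'centre',q.mean(0)); a=(q[0]+q[1]-q[2]-q[3])/2; print('len',np.linalg.norm(a),'yaw',np.degrees(np.arctan2(a[1],a[0])),'wid',np.linalg.norm((q[0]+q[3]-q[1]-q[2])/2))
s=manip.sense(); T=R.from_quat(s['tool_rot']).as_matrix(); print(s['tcp_pos'],T.round(4).tolist())
im,d,P,c=cloud('wrist'); save('w1.png',im); np.savez('/tmp/wrist',im=im,d=d,P=P)
hsv=cv2.cvtColor(im,cv2.COLOR_RGB2HSV)
for k,lo,hi in [('yel',(22,120,60),(35,255,255)),('lip',(4,120,60),(17,255,255)),('blue',(105,120,50),(125,255,255))]:
    m=(cv2.inRange(hsv,lo,hi)>0)&(d>0); Q=P[m]
    if len(Q): 
        v,u=np.where(m); print(k,len(Q),u.mean(),v.mean(),np.median(Q,0).round(4))
        if k!='blue':
            Z=Q[Q[:,2]>np.percentile(Q[:,2],90)-.006]; print('toprect',cv2.minAreaRect((Z[:,:2]*1000).astype(np.float32)),Z[:,2].mean())
```

```text
[[0.7171 0.2116]
 [0.7194 0.1316]
 [0.4834 0.1144]
 [0.4759 0.1954]] centre [0.59892789 0.16324193]
len 0.2391623232180381 yaw 3.9891323031283026 wid 0.08065742078796863
[ 0.46936418 -0.10323713  0.30368028] [[-0.9887, 0.1498, -0.0006], [0.1498, 0.9887, 0.0004], [0.0006, 0.0003, -1.0]]
yel 1199 200.92577147623018 259.3803169307756 [ 0.4925 -0.2166  0.0607]
toprect ((496.41168212890625, -220.03707885742188), (20.763626098632812, 30.10564422607422), 81.19171142578125) 0.061326228260753984
lip 1890 176.96137566137565 269.4793650793651 [ 0.4885 -0.2421  0.044 ]
toprect ((516.036865234375, -205.96893310546875), (452.18280029296875, 76.50867462158203), 82.31339263916016) 0.04660609969321947
blue 381 220.70603674540683 293.62204724409446 [ 0.5504 -0.2179  0.0215]
```

View pics/w1.png

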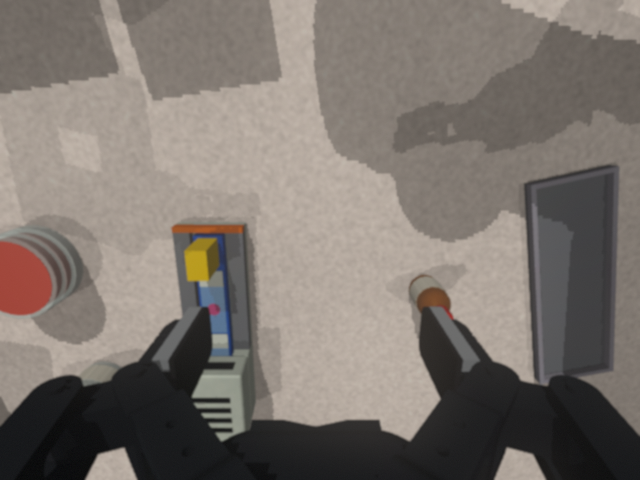

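The wrist view shows the grip at (201,259) and the lip at (209,229). The grip's top rectangle measures 30×21 at (0.497,−0.220,0.061) with yaw −8.8°, which agrees with the top view. Going down.

```bash
python3 -m crank '[{"dp":[-0.0226,-0.0557,0],"delta_rot":[0,0,0],"fingers":1},{"dp":[-0.0226,-0.0557,0],"delta_rot":[0,0,0],"fingers":1},{"dp":[-0.0226,-0.0557,0],"delta_rot":[0,0,0],"fingers":1},{"dp":[-0.0226,-0.0557,0],"delta_rot":[0,0,0],"fingers":1},{"dp":[0,0,0.04],"delta_rot":[0,0,0],"fingers":1},{"dp":[0,0,0.06],"delta_rot":[0,0,0],"fingers":1},{"dp":[0,0,0.06],"delta_rot":[0,0,0],"fingers":1},{"dp":[0,0,0.06],"delta_rot":[0,0,0],"fingers":1},{"dp":[0,0,0.05],"delta_rot":[0,0,0],"fingers":1},{"dp":[0,0,0.03],"delta_rot":[0,0,0],"fingers":1},{"dp":[0,0,0],"delta_rot":[0,0,0],"fingers":1}]'
python3 - <<'E'
from h import *
s=manip.sense(); t=s['tcp_pos'];T=R.from_quat(s['tool_rot']).as_matrix(); print(t,T.round(4).tolist())
im,d,P,c=cloud('wrist'); save('w2.png',im)
hsv=cv2.cvtColor(im,cv2.COLOR_RGB2HSV)
m=(cv2.inRange(hsv,(22,120,60),(35,255,255))>0)&(d>0); Q=P[m]
Z=Q[Q[:,2]>np.percentile(Q[:,2],90)-.006]; r=cv2.minAreaRect((Z[:,:2]*1000).astype(np.float32)); print('toprect',r,Z[:,2].mean())
print('grip in tool',(np.array([r[0][0]/1000,r[0][1]/1000,Z[:,2].mean()])-t)@T)
E
```

```text
t: 3.07
tcp_pos: [0.4956, -0.2171, 0.1504]
tool_rot: [0.075, 0.997, 0.002, -0.003]
force: [-0.4, 0.3, -0.3]
finger_gap: 0.998
gripper_force: 0.0
[ 0.49558493 -0.21706881  0.15039255] [[-0.9887, 0.1495, -0.0067], [0.1495, 0.9888, 0.0047], [0.0073, 0.0037, -1.0]]
toprect ((496.33184814453125, -220.44595336914062), (19.88589859008789, 30.79799461364746), 80.74081420898438) 0.06140512586640509
grip in tool [-0.00189248 -0.00355629  0.08896345]
```

View pics/w2.png

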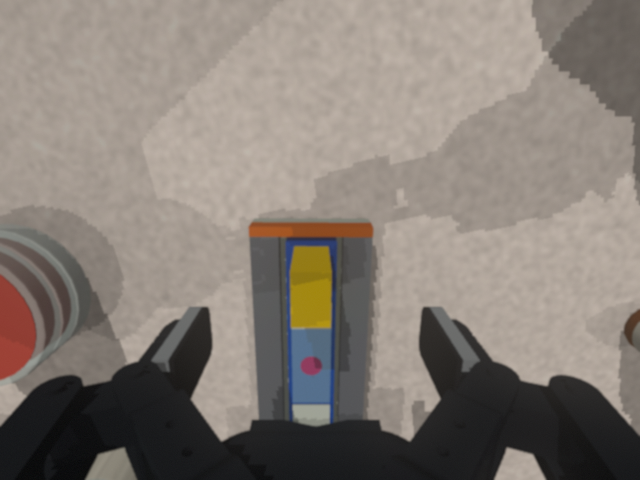

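The view shows the grip (311,300) centred between the fingers to within 4 mm, about 3.5 mm off in tool y. I'll correct that, descend and close.

```bash
python3 -m crank '[{"dp":[-0.004,-0.007,0.02],"delta_rot":[0,0,0],"fingers":1},{"dp":[0,0,0.035],"delta_rot":[0,0,0],"fingers":1},{"dp":[0,0,0.03],"delta_rot":[0,0,0],"fingers":1},{"dp":[0,0,0.015],"delta_rot":[0,0,0],"fingers":1},{"dp":[0,0,0],"delta_rot":[0,0,0],"fingers":1},{"dp":[0,0,0],"delta_rot":[0,0,0],"fingers":-0.3},{"dp":[0,0,0],"delta_rot":[0,0,0],"fingers":-0.3}]' 30
python3 -m crank '[{"dp":[0,0,0],"delta_rot":[0,0,0],"fingers":-1},{"dp":[0,0,0],"delta_rot":[0,0,0],"fingers":-1},{"dp":[0,0,0],"delta_rot":[0,0,0],"fingers":-1},{"dp":[0,0,0],"delta_rot":[0,0,0],"fingers":-1},{"dp":[0,0,0],"delta_rot":[0,0,0],"fingers":-1},{"dp":[0,0,0],"delta_rot":[0,0,0],"fingers":-1}]' 60
```

```text
t: 3.7
tcp_pos: [0.4996, -0.2227, 0.1049]
tool_rot: [0.075, 0.997, -0.001, 0.001]
force: [0.2, -0.6, -0.3]
finger_gap: 0.749
gripper_force: 0.0
t: 4.2
tcp_pos: [0.4993, -0.2224, 0.1046]
tool_rot: [0.075, 0.997, -0.0, 0.001]
force: [-0.5, -0.5, 6.4]
finger_gap: 0.226
gripper_force: 59.8
```

Gripped: the gap of 19 mm matches the 20 mm block. Next I'll pivot the front end up 18 mm about the rear lower edge, which is 0.095 rad.

```bash
python3 -m crank '[{"dp":[-0.003,0,-0.0055],"delta_rot":[0,0.0025,0],"fingers":-1},{"dp":[-0.003,0,-0.0055],"delta_rot":[0,0.0025,0],"fingers":-1},{"dp":[-0.003,0,-0.0055],"delta_rot":[0,0.0025,0],"fingers":-1},{"dp":[-0.003,0,-0.0055],"delta_rot":[0,0.0025,0],"fingers":-1},{"dp":[-0.003,0,-0.0055],"delta_rot":[0,0.0025,0],"fingers":-1},{"dp":[-0.003,0,-0.0055],"delta_rot":[0,0.0025,0],"fingers":-1},{"dp":[0,0,0],"delta_rot":[0,0,0],"fingers":-1},{"dp":[0,0,0],"delta_rot":[0,0,0],"fingers":-1},{"dp":[0,0,0],"delta_rot":[0,0,0],"fingers":-1}]' 60
python3 - <<'E'
from h import *
s=manip.sense(); t=s['tcp_pos'];T=R.from_quat(s['tool_rot']).as_matrix(); print(t,T.round(4).tolist(),s['force'])
im,d,P,c=cloud('side'); hsv=cv2.cvtColor(im,cv2.COLOR_RGB2HSV)
for k,lo,hi in [('blue',(105,110,40),(125,255,255))]:
    m=np.zeros((480,640),bool); m[300:370,330:420]=(cv2.inRange(hsv,lo,hi)>0)[300:370,330:420]; m&=d>0
    Q=P[m]; x=(Q[:,:2]-[.5756,-.2326])@[.9887,-.1495]
    for a in range(-100,50,20):
        z=Q[(x>=a/1000)&(x<a/1000+.02),2]
        if len(z): print(a,len(z),np.percentile(z,[10,50,90]).round(4))
save('s2.png',cv2.resize(im[250:400,280:480],(800,600),interpolation=cv2.INTER_CUBIC))
E
```

```text
t: 4.95
tcp_pos: [0.5086, -0.2237, 0.1198]
tool_rot: [0.075, 0.996, 0.003, -0.046]
force: [0.4, -0.4, -0.4]
finger_gap: 0.221
gripper_force: 59.0
[ 0.50861729 -0.22373403  0.11984986] [[-0.9845, 0.1495, -0.0921], [0.1488, 0.9888, 0.0138], [0.0931, -0.0001, -0.9957]] [ 0.44108073 -0.44550561 -0.43279791]
-100 81 [0.0307 0.0369 0.0408]
-80 41 [0.031  0.0363 0.0602]
-60 26 [0.0285 0.0328 0.0355]
-40 28 [0.0271 0.0318 0.0341]
-20 36 [0.0248 0.0304 0.0329]
0 36 [0.0236 0.0286 0.0308]
20 23 [0.0213 0.0255 0.0282]
40 2 [0.0184 0.0218 0.0253]
```

View pics/s2.png

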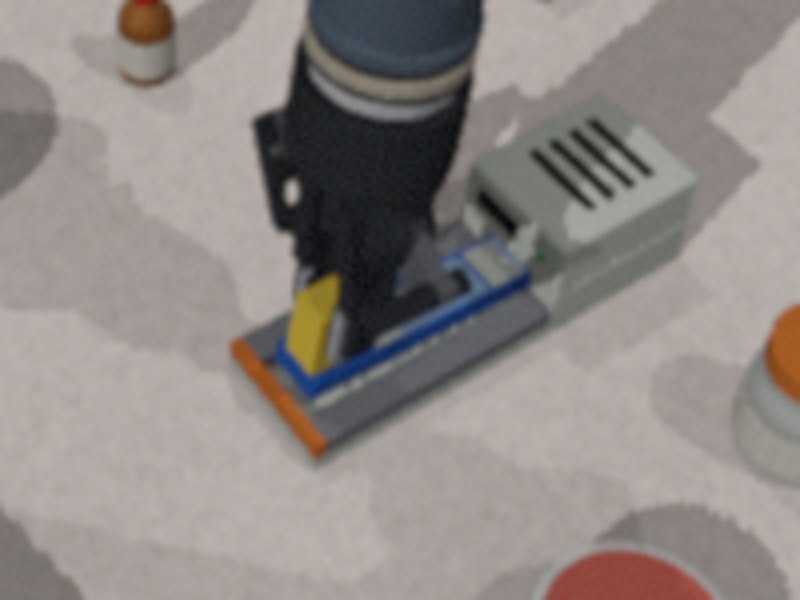

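The carrier's front is visibly clear of the lip: its top edge at z≈0.0395 puts the underside at about 0.028. The slope is 0.093, and the rear is still under the hood at crop pixel (525,270). Drawing it out 85 mm with a slight rise.

```bash
python3 -m crank '[{"dp":[0.01,0,0.001],"delta_rot":[0,0,0],"fingers":-1},{"dp":[0.02,0,0.0012],"delta_rot":[0,0,0],"fingers":-1},{"dp":[0.02,0,0.0007],"delta_rot":[0,0,0],"fingers":-1},{"dp":[0.02,0,0.0007],"delta_rot":[0,0,0],"fingers":-1},{"dp":[0.02,0,0.0007],"delta_rot":[0,0,0],"fingers":-1},{"dp":[0.02,0,0.0007],"delta_rot":[0,0,0],"fingers":-1},{"dp":[0.02,0,0.0007],"delta_rot":[0,0,0],"fingers":-1},{"dp":[0.02,0,0.0007],"delta_rot":[0,0,0],"fingers":-1},{"dp":[0.02,0,0.0007],"delta_rot":[0,0,0],"fingers":-1},{"dp":[0,0,0],"delta_rot":[0,0,0],"fingers":-1},{"dp":[0,0,0],"delta_rot":[0,0,0],"fingers":-1}]'
```

```text
t: 5.92
tcp_pos: [0.424, -0.211, 0.1246]
tool_rot: [0.075, 0.996, 0.004, -0.047]
force: [-0.7, 0.3, -1.3]
finger_gap: 0.221
gripper_force: 58.8
```

Drawn 85 mm in line with the channel, so the rear end is about 30 mm clear of the hood mouth. Lifting and levelling.

```bash
python3 -m crank '[{"dp":[0.001,0,-0.01],"delta_rot":[0,0,0],"fingers":-1},{"dp":[0.002,0,-0.02],"delta_rot":[0,0,0],"fingers":-1},{"dp":[0.0028,0,-0.03],"delta_rot":[0,0,0],"fingers":-1},{"dp":[0.0028,0,-0.03],"delta_rot":[0,0,0],"fingers":-1},{"dp":[0.0028,0,-0.03],"delta_rot":[0,0,0],"fingers":-1},{"dp":[0.0028,0,-0.03],"delta_rot":[0,0,0],"fingers":-1},{"dp":[0.0028,0,-0.03],"delta_rot":[0,0,0],"fingers":-1},{"dp":[0.0028,0,-0.03],"delta_rot":[0,-0.003,0],"fingers":-1},{"dp":[0.002,0,-0.03],"delta_rot":[0,-0.004,0],"fingers":-1},{"dp":[0.001,0,-0.02],"delta_rot":[0,-0.004,0],"fingers":-1},{"dp":[0,0,-0.01],"delta_rot":[0,-0.004,0],"fingers":-1},{"dp":[0,0,0],"delta_rot":[0,0,0],"fingers":-1}]'
python3 - <<'E'
from h import *
s=manip.sense(); t=s['tcp_pos'];T=R.from_quat(s['tool_rot']).as_matrix(); print(t,T.round(4).tolist())
im,d,P,c=cloud('side'); hsv=cv2.cvtColor(im,cv2.COLOR_RGB2HSV)
m=(cv2.inRange(hsv,(105,110,40),(125,255,255))>0)&(d>0)&(np.linalg.norm(P[:,:,:2]-[.5,-.22],axis=-1)<.16)&(P[:,:,2]>.1)
Q=(P[m]-t)@T
print('carrier in tool',np.percentile(Q,[2,50,98],axis=0).round(4).tolist())
for a in np.arange(-.18,.03,.03):
    z=Q[(Q[:,0]>=a)&(Q[:,0]<a+.03)]
    if len(z): print(a.round(2),len(z),np.percentile(z[:,2],[10,50,90]).round(4),np.percentile(z[:,1],[10,50,90]).round(4))
save('s3.png',im)
E
```

```text
t: 6.92
tcp_pos: [0.4247, -0.211, 0.2614]
tool_rot: [0.075, 0.997, -0.001, 0.002]
force: [-0.6, 0.4, -0.2]
finger_gap: 0.222
gripper_force: 58.9
[ 0.42473006 -0.21103453  0.2614058 ] [[-0.9888, 0.1494, 0.0029], [0.1494, 0.9888, -0.0017], [-0.0031, -0.0012, -1.0]]
carrier in tool [[-0.1651, -0.02, 0.0693], [-0.05, -0.0143, 0.084], [0.0203, 0.0039, 0.0906]]
-0.18 39 [0.0819 0.0842 0.089 ] [-0.0143 -0.0129 -0.0109]
-0.15 57 [0.0821 0.084  0.0884] [-0.0148 -0.0138 -0.012 ]
-0.12 51 [0.0821 0.0844 0.0886] [-0.0151 -0.0142 -0.0127]
-0.09 62 [0.0815 0.0836 0.0884] [-0.0153 -0.0145 -0.0127]
-0.06 68 [0.0819 0.0839 0.0888] [-0.0157 -0.0148 -0.013 ]
-0.03 86 [0.0813 0.0837 0.0894] [-0.0161 -0.0148 -0.0121]
0.0 102 [0.0813 0.0836 0.0886] [-0.016  -0.0139  0.0024]
```

View pics/s3.png

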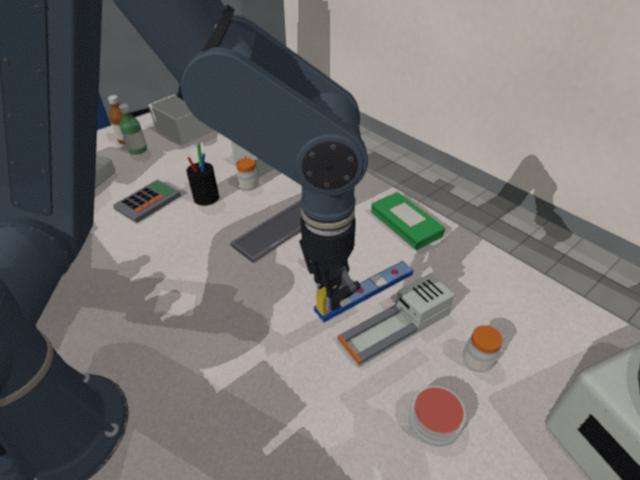

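The view shows the carrier held level and clear above the dock, with the underside about 0.094 below the TCP and ends at (320,312) and (410,270). Moving it over the dropper to the tray.

```bash
python3 -m crank '[{"dp":[-0.0028,0.0253,0],"delta_rot":[0,0,0],"fingers":-1},{"dp":[-0.0056,0.0506,0],"delta_rot":[0,0,0],"fingers":-1},{"dp":[-0.0056,0.0506,0],"delta_rot":[0,0,0],"fingers":-1},{"dp":[-0.0056,0.0506,0],"delta_rot":[0,0,0],"fingers":-1},{"dp":[-0.0056,0.0506,0],"delta_rot":[0,0,0],"fingers":-1},{"dp":[-0.0056,0.0506,0],"delta_rot":[0,0,0],"fingers":-1},{"dp":[-0.0056,0.0506,0],"delta_rot":[0,0,0],"fingers":-1},{"dp":[-0.0056,0.0506,0],"delta_rot":[0,0,0],"fingers":-1},{"dp":[-0.0056,0.0506,0],"delta_rot":[0,0,0],"fingers":-1},{"dp":[-0.0056,0.0506,0],"delta_rot":[0,0,0],"fingers":-1},{"dp":[-0.0056,0.0506,0],"delta_rot":[0,0,0],"fingers":-1},{"dp":[-0.0056,0.0506,0],"delta_rot":[0,0,0],"fingers":-1}]'
python3 -m crank '[{"dp":[-0.0056,0.0506,0],"delta_rot":[0,0,0],"fingers":-1},{"dp":[-0.0056,0.0506,0],"delta_rot":[0,0,0],"fingers":-1},{"dp":[-0.0056,0.0506,0],"delta_rot":[0,0,0],"fingers":-1},{"dp":[-0.0028,0.0253,0],"delta_rot":[0,0,0],"fingers":-1},{"dp":[0,0,0],"delta_rot":[0,0,-0.006],"fingers":-1},{"dp":[0,0,0],"delta_rot":[0,0,-0.0115],"fingers":-1},{"dp":[0,0,0],"delta_rot":[0,0,-0.0115],"fingers":-1},{"dp":[0,0,0],"delta_rot":[0,0,-0.006],"fingers":-1},{"dp":[0,0,0],"delta_rot":[0,0,0],"fingers":-1},{"dp":[0,0,0],"delta_rot":[0,0,0],"fingers":-1}]'
python3 - <<'E'
from h import *
s=manip.sense(); t=s['tcp_pos'];T=R.from_quat(s['tool_rot']).as_matrix(); print(t,T.round(4).tolist())
c=manip.camera_model('wrist'); im,d,P,c=cloud('wrist'); save('w3.png',im)
E
```

```text
t: 7.97
tcp_pos: [0.4998, 0.0731, 0.2589]
tool_rot: [0.075, 0.997, -0.0, -0.001]
force: [0.8, 0.1, -1.0]
finger_gap: 0.225
gripper_force: 58.8
t: 8.8
tcp_pos: [0.5227, 0.1575, 0.2593]
tool_rot: [-0.034, 0.999, -0.0, -0.001]
force: [0.6, -0.4, -1.1]
finger_gap: 0.222
gripper_force: 58.8
[0.52267586 0.15750138 0.25930326] [[-0.9976, -0.0686, -0.0017], [-0.0686, 0.9976, -0.0004], [0.0018, -0.0003, -1.0]]
```

View pics/w3.png

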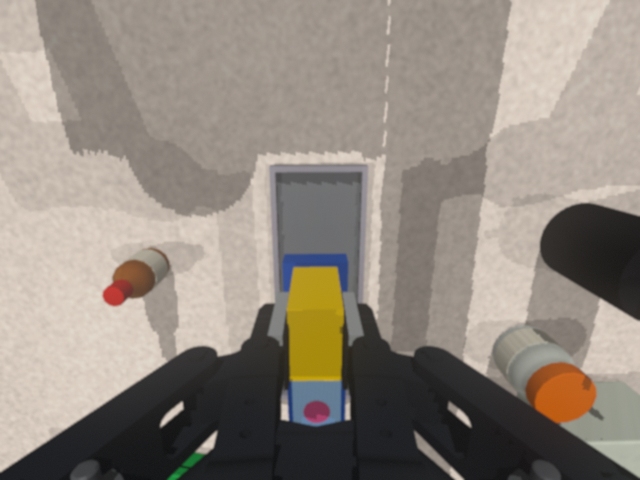

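The view shows the carrier over the tray, with the tray's near rim running (270,165)–(368,165) and the rails parallel to the carrier. A quick ray check of that rim edge follows.

Run:
```python
from h import *
s=manip.sense(); t=s['tcp_pos'];T=R.from_quat(s['tool_rot']).as_matrix()
c=manip.camera_model('wrist'); M=R.from_quat(c['attitude']).as_matrix()
for u,v,z in [(270,165,.013),(368,165,.013),(276,240,.013),(366,240,.013),(283,290,t[2]-.0826),(348,290,t[2]-.0826),(283,255,t[2]-.0826),(348,255,t[2]-.0826)]:
    r=M@np.array([(u-c['cx'])/c['fx'],-(v-c['cy'])/c['fy'],-1]); p=c['origin']+r*(z-c['origin'][2])/r[2]
    print(u,v,p.round(4),((p-t)@T).round(4))
```

```text
270 165 [0.4776 0.1143 0.013 ] [ 0.0476 -0.04    0.2465]
368 165 [0.4718 0.1988 0.013 ] [0.0476 0.0447 0.2465]
276 240 [0.5453 0.1219 0.013 ] [-0.0204 -0.0371  0.2464]
366 240 [0.5395 0.2047 0.013 ] [-0.0203  0.0459  0.2464]
283 290 [0.5168 0.1412 0.1769] [ 0.0069 -0.0158  0.0826]
348 290 [0.5147 0.1714 0.1769] [0.0069 0.0144 0.0826]
283 255 [0.4995 0.1405 0.1769] [ 0.0242 -0.0154  0.0826]
348 255 [0.4975 0.1697 0.1769] [0.0242 0.0139 0.0826]
```

The rim is at tool x +0.0476 where I expected 0.047, and its width of 85 agrees. The tray centre is about 3 mm to +y. Descending with that correction.

```bash
python3 -m crank '[{"dp":[0,0.006,0.02],"delta_rot":[0,0,0],"fingers":-1},{"dp":[0,0,0.04],"delta_rot":[0,0,0],"fingers":-1},{"dp":[0,0,0.05],"delta_rot":[0,0,0],"fingers":-1},{"dp":[0,0,0.05],"delta_rot":[0,0,0],"fingers":-1},{"dp":[0,0,0.05],"delta_rot":[0,0,0],"fingers":-1},{"dp":[0,0,0.04],"delta_rot":[0,0,0],"fingers":-1},{"dp":[0,0,0.03],"delta_rot":[0,0,0],"fingers":-1},{"dp":[0,0,0.02],"delta_rot":[0,0,0],"fingers":-1},{"dp":[0,0,0.008],"delta_rot":[0,0,0],"fingers":-1},{"dp":[0,0,0],"delta_rot":[0,0,0],"fingers":-1},{"dp":[0,0,0],"delta_rot":[0,0,0],"fingers":-1}]'
python3 -m crank '[{"dp":[0,0,0.002],"delta_rot":[0,0,0],"fingers":-1},{"dp":[0,0,0.002],"delta_rot":[0,0,0],"fingers":-1},{"dp":[0,0,0.002],"delta_rot":[0,0,0],"fingers":-1},{"dp":[0,0,0],"delta_rot":[0,0,0],"fingers":-1}]'
```

```text
t: 9.77
tcp_pos: [0.5231, 0.161, 0.1063]
tool_rot: [-0.035, 0.999, 0.0, 0.0]
force: [0.3, 0.9, -1.0]
finger_gap: 0.223
gripper_force: 59.0
t: 10.1
tcp_pos: [0.5229, 0.1609, 0.1035]
tool_rot: [-0.035, 0.999, 0.0, 0.0]
force: [-0.8, -0.0, -2.2]
finger_gap: 0.227
gripper_force: 59.0
```

```bash
python3 -m crank '[{"dp":[0,0,0.002],"delta_rot":[0,0,0],"fingers":-1},{"dp":[0,0,0.002],"delta_rot":[0,0,0],"fingers":-1},{"dp":[0,0,0],"delta_rot":[0,0,0],"fingers":-1}]'
python3 -m crank '[{"dp":[0,0,0.002],"delta_rot":[0,0,0],"fingers":-1},{"dp":[0,0,0.001],"delta_rot":[0,0,0],"fingers":-1},{"dp":[0,0,0],"delta_rot":[0,0,0],"fingers":-1}]'
```

```text
t: 10.35
tcp_pos: [0.5227, 0.1609, 0.1009]
tool_rot: [-0.035, 0.999, -0.0, -0.0]
force: [-0.6, 0.2, -1.9]
finger_gap: 0.223
gripper_force: 59.0
t: 10.6
tcp_pos: [0.5228, 0.1609, 0.0997]
tool_rot: [-0.035, 0.999, -0.0, 0.0]
force: [-0.4, -0.5, 0.9]
finger_gap: 0.221
gripper_force: 59.3
```

```bash
python3 -m crank '[{"dp":[0,0,0.001],"delta_rot":[0,0,0],"fingers":-1},{"dp":[0,0,0.001],"delta_rot":[0,0,0],"fingers":-1},{"dp":[0,0,0],"delta_rot":[0,0,0],"fingers":-1}]'
python3 - <<'E'
from h import *
s=manip.sense(); print(s['force'],s['ft_torque'])
im,d,P,c=cloud('side'); hsv=cv2.cvtColor(im,cv2.COLOR_RGB2HSV)
m=(cv2.inRange(hsv,(105,110,40),(125,255,255))>0)&(d>0)&(np.abs(P[:,:,0]-.6)<.14)&(np.abs(P[:,:,1]-.163)<.05)
Q=P[m]
for a in np.arange(.48,.72,.03):
    z=Q[(Q[:,0]>=a)&(Q[:,0]<a+.03)]
    if len(z)>3: print(a.round(2),len(z),np.percentile(z[:,2],[10,50,90]).round(4))
E
```

```text
t: 10.85
tcp_pos: [0.5228, 0.1609, 0.0997]
tool_rot: [-0.035, 0.999, -0.0, 0.0]
force: [-2.2, -0.6, 8.4]
finger_gap: 0.223
gripper_force: 60.4
[-2.23541993 -0.5978746   8.40594766] [-0.04549667  0.31843437  0.01921119]
0.48 33 [0.008  0.0127 0.0162]
0.51 47 [0.008  0.0143 0.0186]
0.54 38 [0.0075 0.0128 0.0168]
0.57 42 [0.0075 0.0131 0.0168]
0.6 39 [0.0067 0.0127 0.0166]
0.63 35 [0.0074 0.0132 0.0177]
0.66 35 [0.0072 0.013  0.0164]
0.69 6 [0.006  0.0121 0.0142]
```

The carrier is down, with 8 N of contact, and level: its top edge reads about 0.017 along its length. Releasing and withdrawing.

```bash
python3 -m crank '[{"dp":[0,0,-0.001],"delta_rot":[0,0,0],"fingers":-0.3},{"dp":[0,0,0],"delta_rot":[0,0,0],"fingers":0},{"dp":[0,0,0],"delta_rot":[0,0,0],"fingers":0.2},{"dp":[0,0,0],"delta_rot":[0,0,0],"fingers":0.2},{"dp":[0,0,0],"delta_rot":[0,0,0],"fingers":0.2},{"dp":[0,0,-0.02],"delta_rot":[0,0,0],"fingers":0.2},{"dp":[0,0,-0.04],"delta_rot":[0,0,0],"fingers":0.2},{"dp":[0,0,-0.05],"delta_rot":[0,0,0],"fingers":0.2},{"dp":[0,0,-0.06],"delta_rot":[0,0,0],"fingers":0.2},{"dp":[0,0,-0.06],"delta_rot":[0,0,0],"fingers":0.2},{"dp":[0,0,-0.04],"delta_rot":[0,0,0],"fingers":0.2},{"dp":[0,0,0],"delta_rot":[0,0,0],"fingers":0.2}]' 20
python3 - <<'E'
from h import *
im,d,P,c=cloud('side'); save('s4.png',im); hsv=cv2.cvtColor(im,cv2.COLOR_RGB2HSV)
m=(cv2.inRange(hsv,(105,110,40),(125,255,255))>0)&(d>0)&(np.abs(P[:,:,0]-.6)<.14)&(np.abs(P[:,:,1]-.163)<.05)
Q=P[m]
for a in np.arange(.48,.72,.03):
    z=Q[(Q[:,0]>=a)&(Q[:,0]<a+.03)]
    if len(z)>3: print(a.round(2),len(z),np.percentile(z[:,2],[10,50,90]).round(4),np.median(z[:,1]).round(4))
print(Q[:,0].min(),Q[:,0].max())
E
```

```text
t: 11.9
tcp_pos: [0.525, 0.1613, 0.2391]
tool_rot: [-0.035, 0.999, 0.0, 0.005]
force: [0.5, 0.3, 0.4]
finger_gap: 0.601
gripper_force: 0.0
0.48 34 [0.0085 0.0136 0.0167] 0.1518
0.51 45 [0.0074 0.0136 0.0177] 0.1465
0.54 38 [0.0088 0.0133 0.0174] 0.1485
0.57 41 [0.0078 0.0141 0.0171] 0.1514
0.6 36 [0.0073 0.0131 0.0182] 0.1537
0.63 40 [0.008  0.0132 0.018 ] 0.1557
0.66 37 [0.0088 0.0146 0.0183] 0.1583
0.4985783149951065 0.6937095614581227
```

View pics/s4.png

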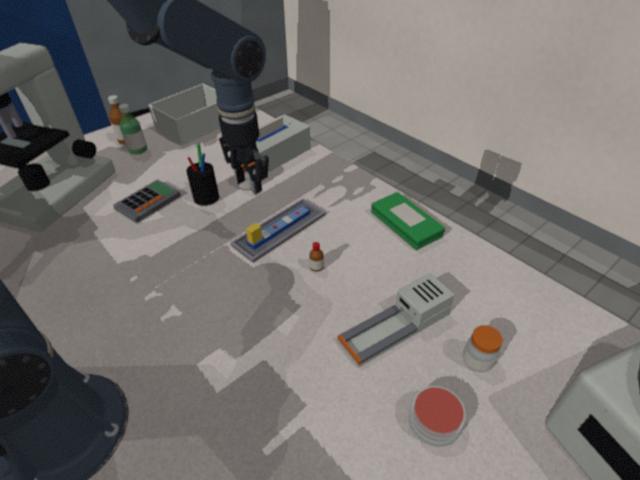

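The carrier lies flat inside the tray, around (278,228), spanning x from 0.499 to 0.694. The hand is clear of it and the bystanders haven't moved. Handing in.

```bash
python3 -m crank '[{"dp":[0,0,0],"delta_rot":[0,0,0],"fingers":0.2},{"dp":[0,0,0],"delta_rot":[0,0,0],"fingers":0.2},{"dp":[0,0,0],"delta_rot":[0,0,0],"fingers":0.2}]' && python3 -c "
from station import manip
print(manip.sign_off())"
```

```text
t: 12.2
tcp_pos: [0.5219, 0.1608, 0.2327]
tool_rot: [-0.035, 0.999, -0.0, -0.002]
force: [0.3, -0.9, -0.7]
finger_gap: 0.596
gripper_force: 0.0
the job is handed in; nothing more can be done
None
```

The carrier was drawn out over the lip, laid flat and released in the reading tray with nothing else on the bench disturbed, and the job was handed in at 12.2 s; no verdict came back.

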